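# Make up two board-repair kits at the electronics bench

## Robot

A 6-joint arm with a two-finger parallel gripper is mounted at the origin on the work surface. World frame = base frame: x ahead of the robot, y to its left, z up, the work surface at z = 0. Lengths are in m, angles in rad, forces in N, time in s.
With the tool pointing down it reaches from about 0.25 to 0.775 m from the base axis. Payload 4 kg.
Tool frame: the origin (TCP) lies at the centre of the arm's flange, where the gripper is bolted on; the fingertips stand 199 mm ahead of it and the grasp point (between the pads) lies 180 mm ahead of it (robot.tcp_to_tips is the z of the fingertips in the tool frame, in m); z points along the fingers, y is the line along which they close (so a half turn about z gives the same grasp; the last joint's range is limited). The gripper opens to 94 mm and grips with 3 to 60 N. Pads are 16 mm wide; open, the fingers measure 119 mm over their backs; the gripper's body (75 mm by 177 mm) begins 78 mm behind the grasp point.
Start: joints at [1.064, 0.087, 1.371, -0, 1.684, -0.103], TCP at [0.216, 0.506, 0.405] pointing down, gripper open.
Joint ranges: [-3.1, 3.1], [-0.76, 2.03], [0.27, 2.55], [-1.08, 4.22], [0.17, 2.65], [-2.57, 2.57]. Speed limits (rad/s): [2.79, 2.79, 3.14, 3.14, 3.14, 3.14].

## Interface

Orientations are given as [roll, pitch, yaw] about the fixed x, y, z axes, in that order (R = Rz(yaw) Ry(pitch) Rx(roll)).
In Python, from bench import robot gives the robot as it stands.
- The arm moves only by the tool play_rows, never from a script. Its arguments are lists of equal length, an entry for each row: "translation": the shift along the tool's x, y, z scaled (see below), a list of three; "twist": the turn, a rotation vector about the tool's x, y, z scaled (see below), a list of three; "gripper": the opening, from -1 (shut) to 1 (fully open). A call has 1 to 8 rows; each row shifts and turns the commanded pose from where the row before left it, along the tool's axes as they then stand; what a row does not reach is not made up. The controller multiplies each number of a shift by 0.04 m and each number of a turn by 0.1 rad. A row lasts 1/10 s, in which the tool goes at most 50 mm and 8.59 degrees, less where a joint would pass 70% of its speed; a pose out of reach is approached as far as the arm can. A call with a number of a shift or a turn outside -1 to 1 is refused whole. A call with a gripper value outside its range is refused whole. The fingers move at their own pace and stop on an object; the grip force is fixed at half the most. Time passes only in rows, so rows that do not move let the fingers close. It gives the time, the measured TCP pose, the force, the opening and the grip force at its end, in the units of the state.
- robot.get_obs(): the state, without advancing time (a new reading comes with each control period).
- robot.snapshot(name): name is "scene" or "top" or "wrist"; returns the picture (400x640x3 uint8, red, green, blue); there is no depth.
- robot.camera_model(name): a dict with "camera_matrix" (3x3 intrinsics, pixels), "rvec" (rotation vector, rad) and "tvec" (3), from world to camera coordinates, as OpenCV has them. Camera axes: x right, y down, z forward; pixel columns grow to the right and rows downward; lengths in m; the calibration is good to about 2 mm. A picture is of the moment at which its call begins: read the wrist's pose just before it. camera_model takes no time and is no camera call; for the wrist camera it gives the pose at the moment of the call.
- robot.close_job(): hands the job in; it is judged then, once.
Trained networks look in the newest picture that a camera, given by its name, has taken for a name from the list of things; names that differ only in an ending like _2 or _b are one class to them, and where a whole thing is asked for, a point or a joint stands for the part that bears it (a point fixed in the world has none). Each returns a list of dicts, best first, with "score" (0 to 1); they miss things now and then, are a little off and sometimes report something else, mostly with a low value. They report only what shows in the picture. A call takes as long as a camera call. They do not tell look-alikes from the thing itself.
- robot.recognise(name, camera): "centre" ([x, y, z] in m, in world coordinates, good to about 4 mm: the middle of the surface that is visible of it).
- robot.spot_point(name, camera): "centre" ([x, y, z] in m, in world coordinates, good to about 4 mm: a listed point, or the origin of a listed thing).
The state is a dict: "time": time; "joint_positions": joint angles; "qvel": joint speeds; "joint_torque": joint torques, N m; "tool_pos": TCP position; "ee_rot": TCP orientation; "wrist_force": force on the tool from outside, world axes, zero at the start; "wrist_torque": the same for the moment, N m; "width": finger opening in m; "finger_force": force on a finger pad.
Only numpy, scipy, OpenCV 4.12 (cv2) and the standard library are available. Lean on these libraries where they do the work, as an engineer would, in place of code of your own. Each camera call takes 0.05 s, during which the arm holds its last target. There are 200 camera calls.

## Task

Make up the two repair kits. In the blue tray, stand the large black parts case squarely on the large outline, then the small pink case squarely on top of it so that its whole base is supported, and the green terminal block on the narrow outline; in the yellow tray, stand the transformer on the shorter, squarish outline and the heatsink on the longer one, each squared up with its outline. Leave the orange relay and the blue capacitor standing where they are, and leave everything released and at rest.

Things in the scene. Friction and masses are not known exactly. Their poses are not given: they have to be found in the camera images.
- large_case_mid (a point): Large black lidded parts case, 64 mm wide (x), 92 mm long (y), 32 mm high, about 160 g. Goes in the blue tray. Origin at its centre, half-way up; z up, y along its length, x across it (grasp it across x).
- small_case_mid (a point): Small pink lidded parts case, 38 mm wide (x), 52 mm long (y), 26 mm high, about 60 g. Goes on the lid of the large black case, its length along that one's length. Origin at its centre, half-way up; z up, y along its length, x across it (grasp it across x).
- terminal_block_mid (a point): Lime-green screw terminal block, 20 mm wide (x), 60 mm long (y), 24 mm high, about 40 g. Goes in the blue tray. Origin at its centre, half-way up; z up, y along its length, x across it (grasp it across x).
- transformer_mid (a point): Transformer with dark steel core and copper winding, 50 mm wide (x), 54 mm long (y), 38 mm high, about 300 g. Goes in the yellow tray. Origin at its centre, half-way up; z up, y along its length, x across it (grasp it across x).
- heatsink_mid (a point): Aluminium heatsink, its fins upright and along y, 40 mm wide (x), 70 mm long (y), 30 mm high, about 110 g. Goes in the yellow tray. Origin at its centre, half-way up; z up, y along its length, x across it (grasp it across x).
- blue_tray: Blue. Fixed open tray, 250 (x) x 130 (y) mm, rim 12 mm high, walls and floor 4 mm thick, turned up to 0.2 rad. Origin: centre of its underside; z up. Two white outlines on its floor, length along y: the large one (black case, 64 x 92 mm) centred at x = -45 mm, y = 0; the narrow one (terminal block, 20 x 60 mm) at x = +55 mm, y = 0.
- yellow_tray: Yellow. Fixed open tray, 250 (x) x 130 (y) mm, rim 12 mm high, walls and floor 4 mm thick, turned up to 0.2 rad. Origin: centre of its underside; z up. Two white outlines on its floor, length along y: the squarish one (transformer, 50 x 54 mm) centred at x = -50 mm, y = 0; the longer one (heatsink, 40 x 70 mm) at x = +55 mm, y = 0.
- relay_mid (a point): Orange relay with a white label, 30 x 30 mm, 34 mm high; not part of the kits, to be left where it stands. Origin at its centre, half-way up.
- capacitor_mid (a point): Blue round capacitor standing upright, 34 mm in diameter, 36 mm high, silver top; not part of the kits, to be left where it stands. Origin at its centre, half-way up.
Mind the look-alikes: they are no part of the job. There is more than one size of the part that bears small_case_mid; the job needs the smaller. Leave any white look-alike of the part that bears large_case_mid alone.

How it is judged:
At the end, for the whole second after the job is handed in: Case, block, transformer, heatsink upright on the floor of their tray, within 12 mm in the tray's x and y of their outline's centre and 0.22 rad of square; pink case flat on the black one, within 9 mm across, 14 mm along, 0.15 rad; all at rest (x of large_case_mid in the frame of blue_tray between -0.057 and -0.033 m and y of large_case_mid in the frame of blue_tray between -0.012 and 0.012 m and z of large_case_mid in the frame of blue_tray between 0.016 and 0.024 m and angle between the y axis of each of large_case_mid, terminal_block_mid and the y axis of blue_tray, either way round below 0.22 rad and angle between each of large_case_mid, terminal_block_mid, transformer_mid, heatsink_mid, small_case_mid's own z axis and vertical below 0.1 rad and x of terminal_block_mid in the frame of blue_tray between 0.043 and 0.067 m and y of terminal_block_mid in the frame of blue_tray between -0.012 and 0.012 m and z of terminal_block_mid in the frame of blue_tray between 0.012 and 0.02 m and x of transformer_mid in the frame of yellow_tray between -0.062 and -0.038 m and y of transformer_mid in the frame of yellow_tray between -0.012 and 0.012 m and z of transformer_mid in the frame of yellow_tray between 0.019 and 0.027 m and angle between the y axis of each of transformer_mid, heatsink_mid and the y axis of yellow_tray, either way round below 0.22 rad and x of heatsink_mid in the frame of yellow_tray between 0.043 and 0.067 m and y of heatsink_mid in the frame of yellow_tray between -0.012 and 0.012 m and z of heatsink_mid in the frame of yellow_tray between 0.015 and 0.023 m and x of small_case_mid in the frame of large_case_mid between -0.009 and 0.009 m and y of small_case_mid in the frame of large_case_mid between -0.014 and 0.014 m and z of small_case_mid in the frame of large_case_mid between 0.025 and 0.033 m and angle between the y axis of small_case_mid and the y axis of large_case_mid, either way round below 0.15 rad and linear speed of each of large_case, small_case, terminal_block, transformer, heatsink below 0.02 m/s); the robot touches nothing.
It fails at once if the relay is shifted by more than 20 mm or tipped over (distance of relay_mid from where it was at the start of the episode above 0.02 m or angle between relay_mid's own z axis and vertical above 0.5 rad).
It fails at once if the capacitor is shifted by more than 20 mm or tipped over (distance of capacitor_mid from where it was at the start of the episode above 0.02 m or angle between capacitor_mid's own z axis and vertical above 0.5 rad).
It also fails if it takes over 120 s, if anything falls off the work surface, if the arm or the gripper's body presses on something with over 40 N, if the wrist force passes 120 N, or if a joint passes its speed limit or range.

## Working session

There is one attempt and no reset: what is moved stays moved. The work goes in short steps, Python scripts to look and compute and a tool call to move; the robot and the scene stay as the last step left them, time stands still between calls to the robot, and variables do not carry over. Pictures are saved under pics/ and viewed, at most 14 in all, crops included, and the job is handed in when it is done.

Besides the shell and the picture viewer there is one more tool, called after "Request:" in YAML: its name, and indented under it one key for each argument. play_rows: Moves the arm, as the interface text tells. Its arguments: {"type":"object","properties":{"translation":{"type":"array","items":{"type":"array","items":{"type":"number","minimum":-1,"maximum":1}}},"twist":{"type":"array","items":{"type":"array","items":{"type":"number","minimum":-1,"maximum":1}}},"gripper":{"type":"array","items":{"type":"number"}}},"required":["translation","twist","gripper"]}

```bash
mkdir -p pics; ls; cat > h.py <<'E'
import numpy as np, cv2
from bench import robot
def cam(n):
    m=robot.camera_model(n); K=np.array(m["camera_matrix"],float); R=cv2.Rodrigues(np.array(m["rvec"],float))[0]; t=np.array(m["tvec"],float).ravel(); return K,R,t
def toplane(n,px,z):
    K,R,t=cam(n); px=np.atleast_2d(np.array(px,float)); d=(R.T@np.linalg.inv(K)@np.c_[px,np.ones(len(px))].T).T; c=-R.T@t
    return c+d*((z-c[2])/d[:,2])[:,None]
def topx(n,P):
    K,R,t=cam(n); q=(R@np.atleast_2d(P).T).T+t; q=(K@q.T).T; return q[:,:2]/q[:,2:]
def snap(n,f):
    im=robot.snapshot(n); cv2.imwrite("pics/"+f,cv2.cvtColor(im,cv2.COLOR_RGB2BGR)); return im
E
python3 - <<'E'
from h import *
snap("top","top0.png"); snap("scene","scene0.png")
for n in ["large_case_mid","small_case_mid","terminal_block_mid","transformer_mid","heatsink_mid","blue_tray","yellow_tray","relay_mid","capacitor_mid"]:
    for d in robot.spot_point(n,"top")[:4]: print(n,round(d["score"],2),np.round(d["centre"],3),topx("top",d["centre"]).round().tolist())
o=robot.get_obs(); print(o["time"],o["tool_pos"],o["ee_rot"],o["width"])
E
```

```text
pics
large_case_mid 0.84 [0.701 0.222 0.016] [[226.0, 127.0]]
large_case_mid 0.8 [0.568 0.137 0.019] [[257.0, 177.0]]
small_case_mid 0.87 [0.431 0.077 0.015] [[278.0, 231.0]]
terminal_block_mid 0.44 [ 0.43  -0.084  0.015] [[342.0, 233.0]]
transformer_mid 0.93 [0.684 0.08  0.021] [[280.0, 134.0]]
transformer_mid 0.36 [0.479 0.321 0.004] [[184.0, 211.0]]
heatsink_mid 0.58 [ 0.678 -0.097  0.016] [[348.0, 139.0]]
blue_tray 0.84 [0.479 0.323 0.003] [[183.0, 210.0]]
yellow_tray 0.81 [ 0.519 -0.314  0.002] [[429.0, 202.0]]
relay_mid 0.42 [ 0.559 -0.148  0.017] [[367.0, 184.0]]
capacitor_mid 0.65 [0.561 0.012 0.019] [[305.0, 181.0]]
0.55 [0.21612608 0.50575956 0.404706  ] [3.14150373e+00 1.92460687e-05 2.73775932e+00] 0.09443985687683804
```

```bash
python3 - <<'E'
import cv2
im=cv2.imread("pics/top0.png"); c=im[80:300,110:510]; cv2.imwrite("pics/top0c.png",cv2.resize(c,None,fx=2,fy=2,interpolation=cv2.INTER_CUBIC))
E
```

```text
(no output)
```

View pics/top0c.png

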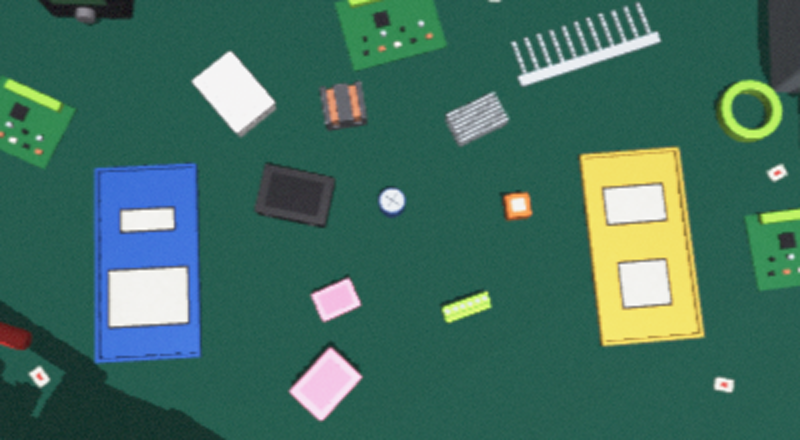

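View pics/scene0.png

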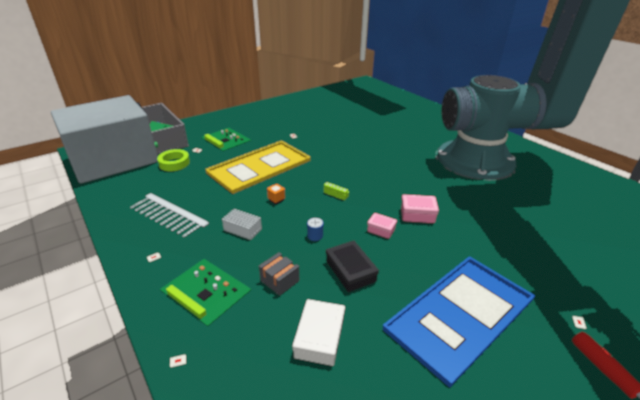

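The top view (640x400 pixels) shows these look-alikes:
- **Pink cases:** one at (278,231), smaller, and one at (273,271), larger. I choose (278,231).
- **Large cases:** black at (257,177) and white at (226,127). I choose the black one.
- **Green block:** the lime block at (342,233), not the lime strips on the circuit boards or the ring.
- **Heatsink:** the block at (348,139), not the comb at (405,102).

Next I fit box silhouettes for the poses.

```bash
cat > fit.py <<'E'
from h import *
from scipy.optimize import minimize
S=8
def fit(im,name,p0,size,z0,mask=None,win=26,cam_="top",S=S):
    w,l,h=size; c=topx(cam_,[*p0[:2],z0+h/2])[0].astype(int); x0,y0=c-win
    y0=max(y0,0);x0=max(x0,0)
    crop=im[y0:y0+2*win,x0:x0+2*win]; 
    lab=cv2.cvtColor(cv2.resize(crop,None,fx=S,fy=S,interpolation=cv2.INTER_CUBIC),cv2.COLOR_RGB2LAB).astype(float)
    m=mask(lab).astype(np.uint8)
    n,lb,st,ct=cv2.connectedComponentsWithStats(m)
    cc=(c-[x0,y0])*S
    k=min(range(1,n),key=lambda i:np.hypot(*(ct[i]-cc))+(1e4 if st[i,4]<st[1:,4].max()*.3 else 0))
    m=(lb==k).astype(np.uint8)
    cn,_=cv2.findContours(m,0,2); m=cv2.drawContours(np.zeros_like(m),cn,-1,1,-1)
    B=np.array([[a,b,q] for a in(-w/2,w/2) for b in(-l/2,l/2) for q in((0,h) if h else (0,))])
    def hull(p):
        cs,sn=np.cos(p[2]),np.sin(p[2]); P=np.c_[p[0]+cs*B[:,0]-sn*B[:,1],p[1]+sn*B[:,0]+cs*B[:,1],z0+B[:,2]]
        q=(topx(cam_,P)-[x0,y0]+.5)*S-.5
        return cv2.convexHull((q).astype(np.float32))
    def cost(p):
        g=np.zeros_like(m); cv2.fillConvexPoly(g,np.round(hull(p)*16).astype(np.int32),1,cv2.LINE_8,4)
        return 1-(g&m).sum()/max(1,(g|m).sum())
    best=None
    for a in np.arange(-1.5,1.6,.25):
        r=minimize(cost,[p0[0],p0[1],a],method="Nelder-Mead",options=dict(initial_simplex=np.array([[p0[0],p0[1],a],[p0[0]+.008,p0[1],a],[p0[0],p0[1]+.008,a],[p0[0],p0[1],a+.15]]),xatol=1e-5,fatol=1e-5))
        if best is None or r.fun<best.fun: best=r
    p=best.x; p[2]=(p[2]+np.pi/2)%np.pi-np.pi/2
    o=cv2.resize(crop,None,fx=S,fy=S)[:,:,::-1].copy()
    cv2.polylines(o,[hull(p).astype(int)],True,(0,0,255),1); o=cv2.resize(o,(250,250)); cv2.putText(o,name,(5,15),0,.5,(255,255,255),1)
    print(name,p.round(4),"iou",round(1-best.fun,3)); return p,o
def bgdiff(t): return lambda L: np.linalg.norm((L-np.median(L.reshape(-1,3),0))*[.6,1,1],axis=2)>t
white=lambda L:(L[:,:,0]>185)&(np.hypot(L[:,:,1]-128,L[:,:,2]-128)<30)
SZ=dict(large_case=(.064,.092,.032),small_case=(.038,.052,.026),terminal=(.02,.06,.024),transformer=(.05,.054,.038),heatsink=(.04,.07,.03))
E
cat > a.py <<'E'
from fit import *
im=cv2.cvtColor(cv2.imread("pics/top0.png"),cv2.COLOR_BGR2RGB); o=[]
for n,p,z,wn,t in [("large_case",(.568,.137),0,30,18),("small_case",(.431,.077),0,18,20),("terminal",(.43,-.084),0,18,25),("transformer",(.684,.08),0,18,16),("heatsink",(.678,-.097),0,22,22)]:
    o.append(fit(im,n,p,SZ[n],z,bgdiff(t),wn)[1])
for n,p,s in [("blue_big",(.434,.323),(.064,.092,0)),("blue_nar",(.534,.323),(.02,.06,0)),("yel_sq",(.469,-.314),(.05,.054,0)),("yel_long",(.574,-.314),(.04,.07,0))]:
    o.append(fit(im,n,p,s,.004,white,20 if "yel" in n else 24)[1])
cv2.imwrite("pics/fit0.png",cv2.resize(np.vstack([np.hstack(o[i:i+3]) for i in (0,3,6)]),(600,600)))
E
python3 a.py
```

```text
large_case [ 0.5678  0.135  -0.1914] iou 0.955Traceback (most recent call last):
  File "a.py", line 4, in <module>
    o.append(fit(im,n,p,SZ[n],z,bgdiff(t),wn)[1])
             ~~~^^^^^^^^^^^^^^^^^^^^^^^^^^^^^
  File "fit.py", line 25, in fit
    r=minimize(cost,[p0[0],p0[1],a],method="Nelder-Mead",options=dict(initial_simplex=np.array([[p0[0],p0[1],a],[p0[0]+.008,p0[1],a],[p0[0],p0[1]+.008,a],[p0[0],p0[1],a+.15]]),xatol=1e-5,fatol=1e-5))
    res = _minimize_neldermead(fun, x0, args, callback, bounds=bounds,
                               **options)
    fxr = func(xr)
    fx = function(np.copy(x), *(wrapper_args + args))
  File "fit.py", line 21, in cost
    g=np.zeros_like(m); cv2.fillConvexPoly(g,np.round(hull(p)*16).astype(np.int32),1,cv2.LINE_8,4)
                                                      ~~~~^^^
  File "fit.py", line 18, in hull
    q=(topx(cam_,P)-[x0,y0]+.5)*S-.5
       ~~~~^^^^^^^^
  File "h.py", line 9, in topx
    K,R,t=cam(n); q=(R@np.atleast_2d(P).T).T+t; q=(K@q.T).T; return q[:,:2]/q[:,2:]
          ~~~^^^
  File "h.py", line 4, in cam
    m=robot.camera_model(n); K=np.array(m["camera_matrix"],float); R=cv2.Rodrigues(np.array(m["rvec"],float))[0]; t=np.array(m["tvec"],float).ravel(); return K,R,t
ValueError: time passes only in moves, steps and waits
```

```bash
sed -i 's/^def cam/import functools\n@functools.cache\ndef cam/' h.py; python3 a.py
```

```text
large_case [ 0.5678  0.135  -0.1914] iou 0.955
small_case [0.4354 0.0786 0.4686] iou 0.889
terminal [ 0.4295 -0.0879  0.3492] iou 0.901
transformer [0.6884 0.0775 0.1859] iou 0.933
heatsink [ 0.6779 -0.0981  0.4799] iou 0.968
blue_big [0.4324 0.3203 0.0738] iou 0.865
blue_nar [0.5333 0.3277 0.076 ] iou 0.715
yel_sq [ 0.4654 -0.32    0.1376] iou 0.796
yel_long [ 0.5706 -0.3071  0.0257] iou 0.8
```

View pics/fit0.png

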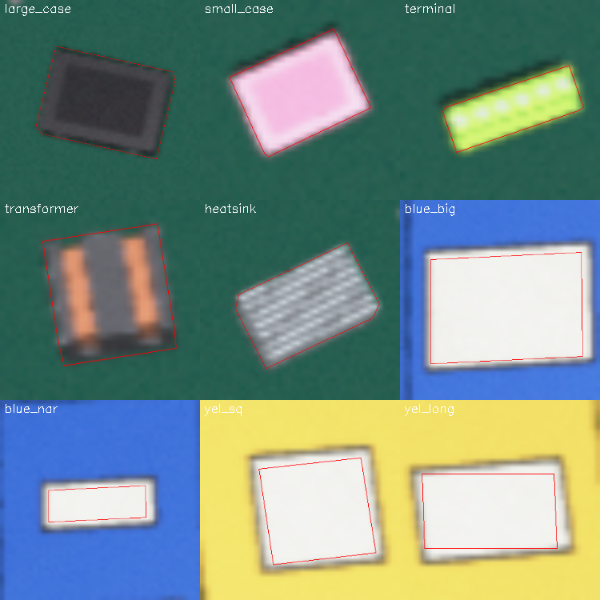

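Each fit sits on the chosen part. The choices hold: the smaller pink case at 38x52, the black case, and the lime block. The printed outlines are larger than the parts, so I use their centroids for the tray poses.

```bash
cat > tray.py <<'E'
from fit import *
im=cv2.cvtColor(cv2.imread("pics/top0.png"),cv2.COLOR_BGR2RGB)
def cen(p):
    c=topx("top",[*p,.004])[0]; x0,y0=(c-24).astype(int); S=8
    L=cv2.cvtColor(cv2.resize(im[y0:y0+48,x0:x0+48],None,fx=S,fy=S,interpolation=cv2.INTER_CUBIC),cv2.COLOR_RGB2LAB).astype(float)
    n,lb,st,ct=cv2.connectedComponentsWithStats(white(L).astype(np.uint8)); k=min([i for i in range(1,n) if st[i,4]>2000],key=lambda i:np.hypot(*(ct[i]-192)))
    return toplane("top",(ct[k]+.5)/S-.5+[x0,y0],.004)[0]
for n,a,b,xa,xb in [("blue",(.434,.323),(.534,.323),-.045,.055),("yellow",(.469,-.314),(.574,-.314),-.05,.055)]:
    A,B=cen(a),cen(b); d=B-A; print(n,A.round(4),B.round(4),"sep",np.linalg.norm(d).round(4),"yaw",np.arctan2(d[1],d[0]).round(3))
E
python3 tray.py
```

```text
blue [0.4336 0.3189 0.004 ] [0.5335 0.3269 0.004 ] sep 0.1002 yaw 0.08
yellow [ 0.4667 -0.3198  0.004 ] [ 0.5711 -0.3084  0.004 ] sep 0.105 yaw 0.109
```

```bash
cat > plan.py <<'E'
import sys,json; from h import *
def plan(state,tgt,n=None):
    p=np.array(state[:3]);y=state[3];t=np.array(tgt[:3]);dy=(tgt[3]-y+np.pi/2)%np.pi-np.pi/2 if len(tgt)<5 else tgt[3]-y
    n=n or int(max(np.ceil(np.linalg.norm(t-p)/.038),np.ceil(abs(dy)/.095),1))
    T=[];W=[];ty=y+dy
    for i in range(n):
        d=(t-p)/(n-i); a=(ty-y)/(n-i)
        r=np.round(np.array([np.cos(y)*d[0]+np.sin(y)*d[1],np.sin(y)*d[0]-np.cos(y)*d[1],-d[2]])/.04,2); w=round(-a/.1,2)
        T.append((r+0.).tolist());W.append([0,0,w+0.])
        e=r*.04; p=p+[np.cos(y)*e[0]+np.sin(y)*e[1],np.sin(y)*e[0]-np.cos(y)*e[1],-e[2]]; y-=w*.1
    return T,W,(*p,y)
def go(*tgts):
    o=robot.get_obs(); R=cv2.Rodrigues; s=(*o["tool_pos"],o["ee_rot"][2])
    print("now",np.round(s,4),"t",round(o["time"],2),"w",round(o["width"],4),"tilt",np.round(o["ee_rot"][:2],4))
    for g in tgts:
        T,W,s=plan(s,g); print("->",g,len(T))
        for i in range(0,len(T),8): print(json.dumps(T[i:i+8]),"\n  ",json.dumps(W[i:i+8]))
E
python3 -c "
from plan import *
go((.5678,.135,.30,1.379))"
```

```text
now [0.2161 0.5058 0.4047 2.7378] t 0.55 w 0.0944 tilt [3.1415 0.    ]
-> (0.5678, 0.135, 0.3, 1.379) 15
[[-0.78, -0.34, 0.17], [-0.81, -0.27, 0.17], [-0.83, -0.19, 0.18], [-0.84, -0.11, 0.17], [-0.85, -0.04, 0.18], [-0.85, 0.04, 0.17], [-0.84, 0.12, 0.18], [-0.83, 0.19, 0.17]] 
   [[0, 0, 0.91], [0, 0, 0.91], [0, 0, 0.91], [0, 0, 0.9], [0, 0, 0.91], [0, 0, 0.9], [0, 0, 0.91], [0, 0, 0.9]]
[[-0.81, 0.27, 0.18], [-0.78, 0.34, 0.17], [-0.75, 0.41, 0.18], [-0.71, 0.47, 0.17], [-0.67, 0.53, 0.18], [-0.61, 0.59, 0.17], [-0.56, 0.65, 0.18]] 
   [[0, 0, 0.91], [0, 0, 0.9], [0, 0, 0.91], [0, 0, 0.9], [0, 0, 0.91], [0, 0, 0.9], [0, 0, 0.91]]
```

Request:
play_rows:
  translation:
    - [-0.78,-0.34,0.17]
    - [-0.81,-0.27,0.17]
    - [-0.83,-0.19,0.18]
    - [-0.84,-0.11,0.17]
    - [-0.85,-0.04,0.18]
    - [-0.85,0.04,0.17]
    - [-0.84,0.12,0.18]
    - [-0.83,0.19,0.17]
  twist:
    - [0,0,0.91]
    - [0,0,0.91]
    - [0,0,0.91]
    - [0,0,0.9]
    - [0,0,0.91]
    - [0,0,0.9]
    - [0,0,0.91]
    - [0,0,0.9]
  gripper: [1,1,1,1,1,1,1,1]

```text
time: 1.35
tool_pos: [0.4042, 0.3072, 0.349]
ee_rot: [3.141, -0.0, 2.009]
wrist_force: [-0.3, 0.4, -0.2]
width: 0.0937
finger_force: 0.0
```

Request:
play_rows:
  translation:
    - [-0.81,0.27,0.18]
    - [-0.78,0.34,0.17]
    - [-0.75,0.41,0.18]
    - [-0.71,0.47,0.17]
    - [-0.67,0.53,0.18]
    - [-0.61,0.59,0.17]
    - [-0.56,0.65,0.18]
    - [0,0,0]
  twist:
    - [0,0,0.91]
    - [0,0,0.9]
    - [0,0,0.91]
    - [0,0,0.9]
    - [0,0,0.91]
    - [0,0,0.9]
    - [0,0,0.91]
    - [0,0,0]
  gripper: [1,1,1,1,1,1,1,1]

```text
time: 2.15
tool_pos: [0.5695, 0.1318, 0.2983]
ee_rot: [-3.141, 0.002, 1.373]
wrist_force: [-0.4, 0.6, 0.1]
width: 0.0939
finger_force: 0.0
```

```bash
python3 -c "
from plan import *
snap('wrist','w1.png')
print(topx('wrist',[[.5678,.135,.032],[.6884,.0775,.038],[.561,.012,.036]]).round())
go((.5678,.135,.205,1.379))"
```

```text
[[315. 208.]
 [482. 251.]
 [335. 347.]]
now [0.5685 0.1334 0.2989 1.3763] t 2.2 w 0.0938 tilt [-3.1399e+00  4.0000e-04]
-> (0.5678, 0.135, 0.205, 1.379) 3
[[0.01, -0.01, 0.78], [0.01, -0.01, 0.78], [0.02, -0.01, 0.79]] 
   [[0, 0, -0.01], [0, 0, -0.01], [0, 0, -0.01]]
```

View pics/w1.png

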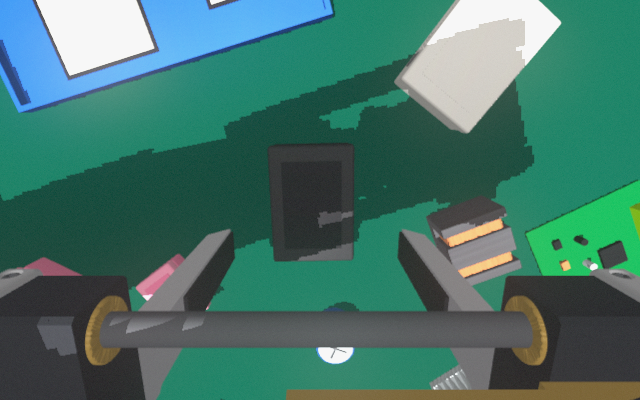

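The black case top shows at (312,202), against a prediction of (315,208), with the fingers straddling it. I descend and grasp.

Request:
play_rows:
  translation:
    - [0.01,0,0.78]
    - [0.02,0,0.78]
    - [0.02,0,0.78]
    - [0,0,0]
    - [0,0,0]
    - [0,0,0]
    - [0,0,0]
    - [0,0,0]
  twist:
    - [0,0,0]
    - [0,0,0]
    - [0,0,0]
    - [0,0,0]
    - [0,0,0]
    - [0,0,0]
    - [0,0,0]
    - [0,0,0]
  gripper: [1,1,1,1,-1,-1,-1,-1]

```text
time: 3.0
tool_pos: [0.5684, 0.137, 0.2081]
ee_rot: [3.14, -0.001, 1.379]
wrist_force: [-2.1, 1.5, 2.0]
width: 0.0657
finger_force: 0.9
```

```bash
python3 -c "
from plan import *
p=(.5678,.135,.28,1.379); o=robot.get_obs(); print(o['finger_force'])
go(p,(.4336,.3189,.28,1.571+.08),(.4336,.3189,.2105,1.651))"
```

```text
0.8623425476253033
now [0.5684 0.137  0.2081 1.379 ] t 3.0 w 0.0657 tilt [ 3.1397e+00 -1.1000e-03]
-> (0.5678, 0.135, 0.28, 1.379) 2
[[-0.03, 0.0, -0.9], [-0.02, 0.0, -0.9]] 
   [[0, 0, 0.0], [0, 0, 0.0]]
-> (0.4336, 0.3189, 0.28, 1.651) 6
[[0.65, -0.7, 0.0], [0.67, -0.67, 0.0], [0.71, -0.63, 0.0], [0.73, -0.6, 0.0], [0.76, -0.57, 0.0], [0.78, -0.53, 0.0]] 
   [[0, 0, -0.45], [0, 0, -0.45], [0, 0, -0.46], [0, 0, -0.45], [0, 0, -0.46], [0, 0, -0.45]]
-> (0.4336, 0.3189, 0.2105, 1.651) 2
[[0.0, 0.0, 0.87], [0.0, 0.0, 0.87]] 
   [[0, 0, 0.0], [0, 0, 0.0]]
```

Request:
play_rows:
  translation:
    - [0,0,0]
    - [0,0,0]
    - [0,0,0]
    - [0,0,-0.6]
    - [0,0,-0.9]
    - [0,0,-0.5]
    - [0,0,0]
    - [0,0,0]
  twist:
    - [0,0,0]
    - [0,0,0]
    - [0,0,0]
    - [0,0,0]
    - [0,0,0]
    - [0,0,0]
    - [0,0,0]
    - [0,0,0]
  gripper: [-1,-1,-1,-1,-1,-1,-1,-1]

```text
time: 3.8
tool_pos: [0.5679, 0.1367, 0.2854]
ee_rot: [-3.141, 0.0, 1.379]
wrist_force: [-0.1, -0.5, -2.3]
width: 0.0638
finger_force: 30.0
```

```bash
python3 -c "
from plan import *
o=robot.get_obs(); print(o['finger_force'],o['wrist_force'])
go((.4336,.3189,.28,1.571+.08))"
```

```text
29.96638834476471 [-0.11881142 -0.49799139 -2.30535509]
now [0.5679 0.1367 0.2854 1.3787] t 3.8 w 0.0638 tilt [-3.1409e+00  3.0000e-04]
-> (0.4336, 0.3189, 0.28, 1.651) 6
[[0.64, -0.69, 0.02], [0.67, -0.67, 0.02], [0.7, -0.63, 0.02], [0.73, -0.6, 0.02], [0.75, -0.57, 0.03], [0.77, -0.54, 0.02]] 
   [[0, 0, -0.45], [0, 0, -0.45], [0, 0, -0.46], [0, 0, -0.45], [0, 0, -0.46], [0, 0, -0.45]]
```

Request:
play_rows:
  translation:
    - [0.64,-0.69,0.02]
    - [0.67,-0.67,0.02]
    - [0.7,-0.63,0.02]
    - [0.73,-0.6,0.02]
    - [0.75,-0.57,0.03]
    - [0.77,-0.54,0.02]
    - [0,0,0.5]
    - [0,0,0.4]
  twist:
    - [0,0,-0.45]
    - [0,0,-0.45]
    - [0,0,-0.46]
    - [0,0,-0.45]
    - [0,0,-0.46]
    - [0,0,-0.45]
    - [0,0,0]
    - [0,0,0]
  gripper: [-1,-1,-1,-1,-1,-1,-1,-1]

```text
time: 4.6
tool_pos: [0.4319, 0.3195, 0.2419]
ee_rot: [-3.138, 0.002, 1.654]
wrist_force: [-0.2, 0.3, -1.6]
width: 0.0639
finger_force: 30.0
```

Request:
play_rows:
  translation:
    - [0,0,0]
    - [0,0,0]
  twist:
    - [0,0,0]
    - [0,0,0]
  gripper: [-1,-1]

```text
time: 4.8
tool_pos: [0.4331, 0.3185, 0.2431]
ee_rot: [-3.138, 0.002, 1.651]
wrist_force: [1.0, -0.1, -1.5]
width: 0.0637
finger_force: 30.0
```

```bash
python3 -c "
from plan import *
go((.4336,.3189,.213,1.571+.08))"
```

```text
now [0.4331 0.3185 0.2431 1.6507] t 4.8 w 0.0637 tilt [-3.1379e+00  1.8000e-03]
-> (0.4336, 0.3189, 0.213, 1.651) 1
[[0.01, 0.01, 0.75]] 
   [[0, 0, 0.0]]
```

Request:
play_rows:
  translation:
    - [0,0.01,0.4]
    - [0,0,0.37]
    - [0,0,0]
    - [0,0,0]
    - [0,0,0]
    - [0,0,0]
    - [0,0,0]
    - [0,0,0]
  twist:
    - [0,0,0]
    - [0,0,0]
    - [0,0,0]
    - [0,0,0]
    - [0,0,0]
    - [0,0,0]
    - [0,0,0]
    - [0,0,0]
  gripper: [-1,-1,-1,-1,0.85,0.85,0.85,0.85]

```text
time: 5.6
tool_pos: [0.4342, 0.319, 0.2149]
ee_rot: [3.141, -0.001, 1.651]
wrist_force: [-0.3, -0.4, -0.3]
width: 0.0865
finger_force: 0.0
```

Request:
play_rows:
  translation:
    - [0,0,-0.7]
    - [0,0,-1]
    - [0,0,-1]
  twist:
    - [0,0,0]
    - [0,0,0]
    - [0,0,0]
  gripper: [0.85,0.85,0.85]

```text
time: 5.9
tool_pos: [0.4337, 0.3187, 0.323]
ee_rot: [-3.14, 0.001, 1.651]
wrist_force: [0.4, 0.1, 1.3]
width: 0.0869
finger_force: 0.0
```

```bash
python3 -c "
from plan import *
go((.4354,.0786,.28,1.571+.47))"
```

```text
now [0.4337 0.3187 0.323  1.6508] t 5.9 w 0.0869 tilt [-3.1402e+00  6.0000e-04]
-> (0.4354, 0.0786, 0.28, 2.041) 7
[[-0.86, -0.06, 0.15], [-0.85, -0.11, 0.15], [-0.84, -0.16, 0.16], [-0.83, -0.2, 0.15], [-0.82, -0.25, 0.16], [-0.81, -0.3, 0.15], [-0.78, -0.34, 0.16]] 
   [[0, 0, -0.56], [0, 0, -0.56], [0, 0, -0.56], [0, 0, -0.56], [0, 0, -0.55], [0, 0, -0.56], [0, 0, -0.55]]
```

Request:
play_rows:
  translation:
    - [-0.86,-0.06,0.15]
    - [-0.85,-0.11,0.15]
    - [-0.84,-0.16,0.16]
    - [-0.83,-0.2,0.15]
    - [-0.82,-0.25,0.16]
    - [-0.81,-0.3,0.15]
    - [-0.78,-0.34,0.16]
    - [0,0,0]
  twist:
    - [0,0,-0.56]
    - [0,0,-0.56]
    - [0,0,-0.56]
    - [0,0,-0.56]
    - [0,0,-0.55]
    - [0,0,-0.56]
    - [0,0,-0.55]
    - [0,0,0]
  gripper: [0.6,0.6,0.6,0.6,0.6,0.6,0.6,0.6]

```text
time: 6.7
tool_pos: [0.4353, 0.0761, 0.2784]
ee_rot: [-3.14, 0.001, 2.036]
wrist_force: [0.8, 0.4, -0.6]
width: 0.0749
finger_force: 0.0
```

Request:
play_rows:
  translation:
    - [0,0,0]
    - [0,0,0]
  twist:
    - [0,0,0]
    - [0,0,0]
  gripper: [0.6,0.6]

```text
time: 6.9
tool_pos: [0.4359, 0.0795, 0.2796]
ee_rot: [3.14, -0.0, 2.041]
wrist_force: [0.4, 0.6, 0.1]
width: 0.075
finger_force: 0.0
```

```bash
python3 -c "
from plan import *
from fit import *
im=snap('wrist','w2.png'); o1=fit(im,'small',(.4345,.0786),SZ['small_case'],0,bgdiff(30),80,'wrist',2)[1]
im=snap('top','t2.png'); o2=fit(im,'large',(.4336,.3189),SZ['large_case'],.004,lambda L:L[:,:,0]<90,26)[1]
cv2.imwrite('pics/f2.png',np.hstack([o1,o2]))
go((.434,.0786,.203,1.571+.47))"
```

```text
small [0.4353 0.077  0.4495] iou 0.95
large [0.4379 0.3158 0.0889] iou 0.932
now [0.4358 0.0799 0.2795 2.0423] t 7.0 w 0.0749 tilt [ 3.1407 -0.    ]
-> (0.434, 0.0786, 0.203, 2.041) 3
[[0.0, -0.02, 0.64], [0.0, -0.02, 0.64], [-0.01, -0.01, 0.63]] 
   [[0, 0, 0.0], [0, 0, 0.01], [0, 0, 0.0]]
```

View pics/f2.png

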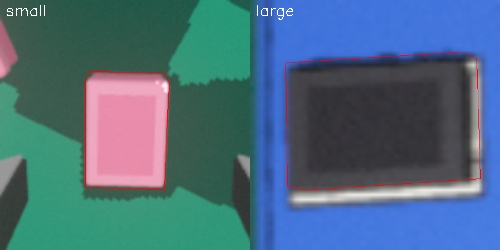

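The pink fit is tight, at (0.435, 0.077) with yaw 0.45. The black case stands on its outline about 3–4 mm off in x, which is within tolerance. I grasp the pink case next.

Request:
play_rows:
  translation:
    - [-0.03,-0.02,0.65]
    - [-0.03,-0.02,0.65]
    - [0,0,0.57]
    - [0,0,0]
    - [0,0,0]
    - [0,0,0]
    - [0,0,0]
    - [0,0,0]
  twist:
    - [0,0,0.22]
    - [0,0,0]
    - [0,0,0]
    - [0,0,0]
    - [0,0,0]
    - [0,0,0]
    - [0,0,0]
    - [0,0,0]
  gripper: [0.6,0.6,0.6,0.6,-1,-1,-1,-1]

```text
time: 7.8
tool_pos: [0.4358, 0.0761, 0.2054]
ee_rot: [3.139, 0.001, 2.019]
wrist_force: [-0.2, 0.5, -0.0]
width: 0.0468
finger_force: 0.0
```

Request:
play_rows:
  translation:
    - [0,0,0]
    - [0,0,0]
    - [0,0,0]
    - [0,0,0]
    - [0,0,-0.7]
    - [0,0,-0.9]
    - [0,0,-0.9]
    - [0,0,0]
  twist:
    - [0,0,0]
    - [0,0,0]
    - [0,0,0]
    - [0,0,0]
    - [0,0,0]
    - [0,0,0]
    - [0,0,0]
    - [0,0,0]
  gripper: [-1,-1,-1,-1,-1,-1,-1,-1]

```text
time: 8.6
tool_pos: [0.4368, 0.0761, 0.3094]
ee_rot: [3.132, 0.004, 2.019]
wrist_force: [-0.2, 0.1, 0.1]
width: 0.0381
finger_force: 30.0
```

```bash
python3 -c "
from plan import *
go((.4365,.317,.305,1.571+.085))"
```

```text
now [0.4368 0.0761 0.3094 2.0187] t 8.6 w 0.0381 tilt [3.1321 0.004 ]
-> (0.4365, 0.317, 0.305, 1.656) 7
[[0.78, 0.37, 0.02], [0.79, 0.33, 0.02], [0.81, 0.29, 0.01], [0.82, 0.25, 0.02], [0.84, 0.2, 0.01], [0.85, 0.16, 0.02], [0.85, 0.12, 0.01]] 
   [[0, 0, 0.52], [0, 0, 0.52], [0, 0, 0.52], [0, 0, 0.52], [0, 0, 0.52], [0, 0, 0.51], [0, 0, 0.52]]
```

Request:
play_rows:
  translation:
    - [0.78,0.37,0.02]
    - [0.79,0.33,0.02]
    - [0.81,0.29,0.01]
    - [0.82,0.25,0.02]
    - [0.84,0.2,0.01]
    - [0.85,0.16,0.02]
    - [0.85,0.12,0.01]
    - [0,0,0.5]
  twist:
    - [0,0,0.52]
    - [0,0,0.52]
    - [0,0,0.52]
    - [0,0,0.52]
    - [0,0,0.52]
    - [0,0,0.51]
    - [0,0,0.52]
    - [0,0,0]
  gripper: [-1,-1,-1,-1,-1,-1,-1,-1]

```text
time: 9.4
tool_pos: [0.4353, 0.3206, 0.2808]
ee_rot: [3.138, -0.004, 1.659]
wrist_force: [1.0, 0.3, -0.5]
width: 0.0376
finger_force: 30.0
```

Request:
play_rows:
  translation:
    - [0,0,0.4]
    - [0,0,0]
    - [0,0,0]
  twist:
    - [0,0,0]
    - [0,0,0]
    - [0,0,0]
  gripper: [-1,-1,-1]

```text
time: 9.7
tool_pos: [0.4348, 0.3167, 0.2627]
ee_rot: [-3.139, 0.001, 1.656]
wrist_force: [-0.2, 0.4, -0.3]
width: 0.038
finger_force: 30.0
```

```bash
python3 -c "
from plan import *
go((.4365,.317,.2415,1.571+.085))"
```

```text
now [0.4348 0.3167 0.2627 1.6557] t 9.7 w 0.038 tilt [-3.1393e+00  1.1000e-03]
-> (0.4365, 0.317, 0.2415, 1.656) 1
[[0.0, 0.04, 0.53]] 
   [[0, 0, 0.0]]
```

Request:
play_rows:
  translation:
    - [0,0.04,0.3]
    - [0,0,0.21]
    - [0,0,0]
    - [0,0,0]
    - [0,0,0]
    - [0,0,0]
    - [0,0,0]
    - [0,0,0]
  twist:
    - [0,0,0]
    - [0,0,0]
    - [0,0,0]
    - [0,0,0]
    - [0,0,0]
    - [0,0,0]
    - [0,0,0]
    - [0,0,0]
  gripper: [-1,-1,-1,-1,0.4,0.4,0.4,0.4]

```text
time: 10.5
tool_pos: [0.4368, 0.3172, 0.2439]
ee_rot: [3.141, -0.0, 1.656]
wrist_force: [-0.7, 0.2, 0.2]
width: 0.0645
finger_force: 0.0
```

Request:
play_rows:
  translation:
    - [0,0,-0.5]
    - [0,0,-1]
    - [0,0,-0.7]
  twist:
    - [0,0,0]
    - [0,0,0]
    - [0,0,0]
  gripper: [0.4,0.4,0.4]

```text
time: 10.8
tool_pos: [0.4368, 0.3172, 0.3336]
ee_rot: [3.14, -0.001, 1.656]
wrist_force: [0.5, 0.9, 1.4]
width: 0.0655
finger_force: 0.0
```

```bash
python3 -c "
from plan import *
go((.4295,-.0865,.28,1.571+.35))"
```

```text
now [0.4368 0.3172 0.3336 1.6558] t 10.8 w 0.0655 tilt [ 3.1401e+00 -8.0000e-04]
-> (0.4295, -0.0865, 0.28, 1.9209999999999998) 11
[[-0.91, -0.09, 0.12], [-0.91, -0.12, 0.12], [-0.91, -0.14, 0.12], [-0.9, -0.16, 0.12], [-0.9, -0.18, 0.12], [-0.9, -0.2, 0.12], [-0.89, -0.22, 0.12], [-0.88, -0.25, 0.12]] 
   [[0, 0, -0.24], [0, 0, -0.24], [0, 0, -0.24], [0, 0, -0.24], [0, 0, -0.24], [0, 0, -0.24], [0, 0, -0.24], [0, 0, -0.24]]
[[-0.88, -0.27, 0.13], [-0.87, -0.29, 0.12], [-0.86, -0.31, 0.13]] 
   [[0, 0, -0.24], [0, 0, -0.25], [0, 0, -0.24]]
```

Request:
play_rows:
  translation:
    - [-0.91,-0.09,0.12]
    - [-0.91,-0.12,0.12]
    - [-0.91,-0.14,0.12]
    - [-0.9,-0.16,0.12]
    - [-0.9,-0.18,0.12]
    - [-0.9,-0.2,0.12]
    - [-0.89,-0.22,0.12]
    - [-0.88,-0.25,0.12]
  twist:
    - [0,0,-0.24]
    - [0,0,-0.24]
    - [0,0,-0.24]
    - [0,0,-0.24]
    - [0,0,-0.24]
    - [0,0,-0.24]
    - [0,0,-0.24]
    - [0,0,-0.24]
  gripper: [0.1,0.1,0.1,0.1,0.1,0.1,0.1,0.1]

```text
time: 11.6
tool_pos: [0.4312, 0.0222, 0.2932]
ee_rot: [3.141, 0.0, 1.849]
wrist_force: [0.3, -0.3, -0.9]
width: 0.0514
finger_force: 0.0
```

Request:
play_rows:
  translation:
    - [-0.88,-0.27,0.13]
    - [-0.87,-0.29,0.12]
    - [-0.86,-0.31,0.13]
    - [0,0,0]
    - [0,0,0]
    - [0,0,0]
  twist:
    - [0,0,-0.24]
    - [0,0,-0.25]
    - [0,0,-0.24]
    - [0,0,0]
    - [0,0,0]
    - [0,0,0]
  gripper: [0.1,0.1,0.1,0.1,0.1,0.1]

```text
time: 12.2
tool_pos: [0.4293, -0.0857, 0.2781]
ee_rot: [3.141, -0.0, 1.921]
wrist_force: [-0.4, -0.0, 0.6]
width: 0.0518
finger_force: 0.0
```

```bash
python3 -c "
from plan import *
from fit import *
im=snap('wrist','w3.png'); p,o1=fit(im,'term',(.4295,-.0865),SZ['terminal'],0,bgdiff(45),80,'wrist',2)
im=snap('top','t3.png'); o2=fit(im,'small',(.4365,.317),SZ['small_case'],.036,lambda L:L[:,:,1]>142,20)[1]
cv2.imwrite('pics/f3.png',np.hstack([o1,o2]))
go((*p[:2],.203,1.571+p[2]))"
```

```text
term [ 0.4302 -0.0886  0.3604] iou 0.903
small [0.4371 0.3211 0.0729] iou 0.963
now [ 0.4294 -0.0853  0.2782  1.9226] t 12.3 w 0.0514 tilt [ 3.1409 -0.    ]
-> (np.float64(0.4301516803275215), np.float64(-0.0886389984093085), 0.203, np.float64(1.9314375774270907)) 2
[[-0.04, -0.01, 0.94], [-0.04, 0.0, 0.94]] 
   [[0, 0, -0.04], [0, 0, -0.05]]
```

View pics/f3.png

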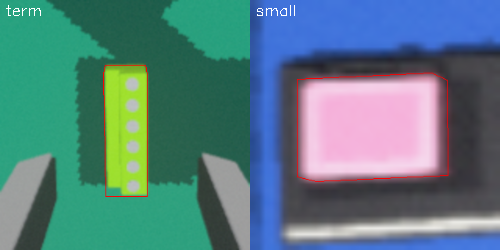

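Request:
play_rows:
  translation:
    - [-0.05,0,0.64]
    - [0,0,0.64]
    - [0,0,0.6]
    - [0,0,0]
    - [0,0,0]
    - [0,0,0]
    - [0,0,0]
    - [0,0,0]
  twist:
    - [0,0,-0.05]
    - [0,0,0]
    - [0,0,0]
    - [0,0,0]
    - [0,0,0]
    - [0,0,0]
    - [0,0,0]
    - [0,0,0]
  gripper: [0.1,0.1,0.1,0.1,-1,-1,-1,-1]

```text
time: 13.1
tool_pos: [0.4301, -0.0882, 0.2032]
ee_rot: [3.141, 0.001, 1.926]
wrist_force: [-0.9, 0.4, -0.8]
width: 0.0232
finger_force: 0.0
```

Request:
play_rows:
  translation:
    - [0,0,0]
    - [0,0,0]
    - [0,0,0]
    - [0,0,0]
    - [0,0,-0.7]
    - [0,0,-0.9]
    - [0,0,-0.9]
    - [0,0,-0.8]
  twist:
    - [0,0,0]
    - [0,0,0]
    - [0,0,0]
    - [0,0,0]
    - [0,0,0]
    - [0,0,0]
    - [0,0,0]
    - [0,0,0]
  gripper: [-1,-1,-1,-1,-1,-1,-1,-1]

```text
time: 13.9
tool_pos: [0.4298, -0.0884, 0.3359]
ee_rot: [3.142, 0.0, 1.926]
wrist_force: [0.9, 0.0, -1.2]
width: 0.02
finger_force: 30.0
```

```bash
python3 -c "
from plan import *
go((.5335,.3269,.33,1.571+.08))"
```

```text
now [ 0.4298 -0.0884  0.3359  1.9255] t 13.9 w 0.02 tilt [3.1416e+00 3.0000e-04]
-> (0.5335, 0.3269, 0.33, 1.651) 12
[[0.74, 0.5, 0.01], [0.75, 0.49, 0.01], [0.76, 0.47, 0.01], [0.77, 0.45, 0.01], [0.78, 0.43, 0.01], [0.79, 0.42, 0.01], [0.8, 0.4, 0.01], [0.8, 0.38, 0.02]] 
   [[0, 0, 0.23], [0, 0, 0.23], [0, 0, 0.23], [0, 0, 0.23], [0, 0, 0.23], [0, 0, 0.23], [0, 0, 0.23], [0, 0, 0.23]]
[[0.81, 0.36, 0.01], [0.82, 0.34, 0.02], [0.83, 0.32, 0.01], [0.84, 0.3, 0.02]] 
   [[0, 0, 0.23], [0, 0, 0.23], [0, 0, 0.22], [0, 0, 0.23]]
```

Request:
play_rows:
  translation:
    - [0.74,0.5,0.01]
    - [0.75,0.49,0.01]
    - [0.76,0.47,0.01]
    - [0.77,0.45,0.01]
    - [0.78,0.43,0.01]
    - [0.79,0.42,0.01]
    - [0.8,0.4,0.01]
    - [0.8,0.38,0.02]
  twist:
    - [0,0,0.23]
    - [0,0,0.23]
    - [0,0,0.23]
    - [0,0,0.23]
    - [0,0,0.23]
    - [0,0,0.23]
    - [0,0,0.23]
    - [0,0,0.23]
  gripper: [-1,-1,-1,-1,-1,-1,-1,-1]

```text
time: 14.7
tool_pos: [0.4993, 0.1902, 0.3304]
ee_rot: [-3.141, 0.0, 1.741]
wrist_force: [1.0, 0.1, -0.5]
width: 0.0198
finger_force: 30.0
```

Request:
play_rows:
  translation:
    - [0.81,0.36,0.01]
    - [0.82,0.34,0.02]
    - [0.83,0.32,0.01]
    - [0.84,0.3,0.02]
    - [0,0,0.6]
    - [0,0,0.7]
    - [0,0,0]
    - [0,0,0]
  twist:
    - [0,0,0.23]
    - [0,0,0.23]
    - [0,0,0.22]
    - [0,0,0.23]
    - [0,0,0]
    - [0,0,0]
    - [0,0,0]
    - [0,0,0]
  gripper: [-1,-1,-1,-1,-1,-1,-1,-1]

```text
time: 15.5
tool_pos: [0.5334, 0.3266, 0.2757]
ee_rot: [-3.139, 0.001, 1.651]
wrist_force: [-0.4, -0.7, 0.3]
width: 0.0198
finger_force: 30.0
```

```bash
python3 -c "
from plan import *
snap('wrist','w4.png')
go((.5335,.3269,.2075,1.651))"
```

```text
now [0.5338 0.3267 0.2774 1.6504] t 15.55 w 0.0197 tilt [ 3.1409e+00 -2.0000e-04]
-> (0.5335, 0.3269, 0.2075, 1.651) 2
[[0.0, 0.0, 0.87], [0.01, -0.01, 0.88]] 
   [[0, 0, 0.0], [0, 0, -0.01]]
```

View pics/w4.png

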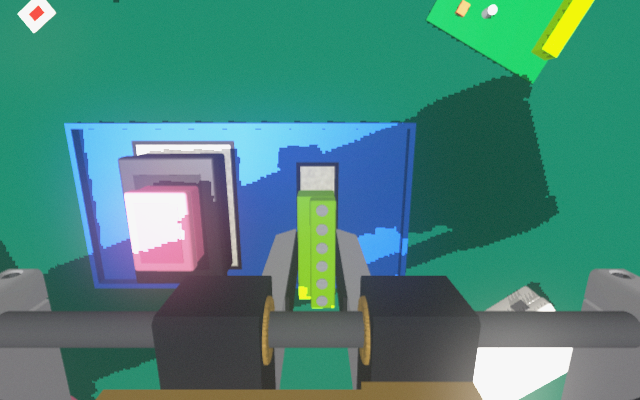

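The view shows the pink case on the black one, with the terminal block centred over the narrow outline at (318,175). I lower it and release.

Request:
play_rows:
  translation:
    - [0,0,0.7]
    - [0,0,0.6]
    - [0,0,0.45]
    - [0,0,0]
    - [0,0,0]
    - [0,0,0]
    - [0,0,0]
    - [0,0,0]
  twist:
    - [0,0,0]
    - [0,0,0]
    - [0,0,0]
    - [0,0,0]
    - [0,0,0]
    - [0,0,0]
    - [0,0,0]
    - [0,0,0]
  gripper: [-1,-1,-1,-1,-1,0,0,0]

```text
time: 16.35
tool_pos: [0.5337, 0.3269, 0.2076]
ee_rot: [3.14, -0.001, 1.651]
wrist_force: [0.3, 0.2, -0.3]
width: 0.0401
finger_force: 0.0
```

Request:
play_rows:
  translation:
    - [0,0,0]
    - [0,0,-0.7]
    - [0,0,-1]
    - [0,0,-1]
    - [0,0,0]
  twist:
    - [0,0,0]
    - [0,0,0]
    - [0,0,0]
    - [0,0,0]
    - [0,0,0]
  gripper: [0,0,0,0,0]

```text
time: 16.85
tool_pos: [0.5347, 0.3275, 0.3229]
ee_rot: [3.128, -0.005, 1.651]
wrist_force: [-0.4, 0.3, 0.1]
width: 0.0471
finger_force: 0.0
```

```bash
python3 -c "
from plan import *
go((.6884,.0775,.31,1.571+.186))"
```

```text
now [0.5347 0.3275 0.3229 1.6509] t 16.85 w 0.0471 tilt [ 3.1284 -0.0054]
-> (0.6884, 0.0775, 0.31, 1.757) 8
[[-0.82, 0.42, 0.04], [-0.82, 0.4, 0.04], [-0.83, 0.39, 0.04], [-0.83, 0.39, 0.04], [-0.84, 0.37, 0.04], [-0.84, 0.36, 0.04], [-0.85, 0.35, 0.04], [-0.85, 0.34, 0.04]] 
   [[0, 0, -0.13], [0, 0, -0.13], [0, 0, -0.13], [0, 0, -0.13], [0, 0, -0.14], [0, 0, -0.13], [0, 0, -0.14], [0, 0, -0.13]]
```

Request:
play_rows:
  translation:
    - [-0.82,0.42,0.04]
    - [-0.82,0.4,0.04]
    - [-0.83,0.39,0.04]
    - [-0.83,0.39,0.04]
    - [-0.84,0.37,0.04]
    - [-0.84,0.36,0.04]
    - [-0.85,0.35,0.04]
    - [-0.85,0.34,0.04]
  twist:
    - [0,0,-0.13]
    - [0,0,-0.13]
    - [0,0,-0.13]
    - [0,0,-0.13]
    - [0,0,-0.14]
    - [0,0,-0.13]
    - [0,0,-0.14]
    - [0,0,-0.13]
  gripper: [0.8,0.8,0.8,0.8,0.8,0.8,0.8,0.8]

```text
time: 17.65
tool_pos: [0.6875, 0.0754, 0.3007]
ee_rot: [-3.14, -0.0, 1.757]
wrist_force: [0.2, 1.1, 0.4]
width: 0.0845
finger_force: 0.0
```

Request:
play_rows:
  translation:
    - [0,0,0]
    - [0,0,0]
    - [0,0,0]
  twist:
    - [0,0,0]
    - [0,0,0]
    - [0,0,0]
  gripper: [0.8,0.8,0.8]

```text
time: 17.95
tool_pos: [0.6866, 0.0777, 0.3014]
ee_rot: [-3.141, -0.001, 1.758]
wrist_force: [-1.2, -0.7, 0.2]
width: 0.0849
finger_force: 0.0
```

```bash
python3 -c "
from plan import *
from fit import *
im=snap('wrist','w5.png'); p,o1=fit(im,'transf',(.6884,.0775),SZ['transformer'],0,bgdiff(30),80,'wrist',2)
p2,o3=fit(im,'transf90',(.6884,.0775),(.054,.05,.038),0,bgdiff(30),80,'wrist',2)
im=snap('top','t5.png'); o2=fit(im,'terminal',(.5335,.3269),SZ['terminal'],.004,lambda L:(L[:,:,2]>160),20)[1]
cv2.imwrite('pics/f5.png',np.hstack([o1,o3,o2]))
go((*p[:2],.212,1.571+p[2]))"
```

```text
transf [ 0.6879  0.0677 -0.1042] iou 0.124
transf90 [0.6875 0.0707 1.4278] iou 0.124
terminal [0.5349 0.329  0.0227] iou 0.818
now [0.6865 0.0782 0.3019 1.7585] t 18.05 w 0.0845 tilt [-3.1414e+00 -4.0000e-04]
-> (np.float64(0.6878774691490829), np.float64(0.06768833229668067), 0.212, np.float64(1.4667723633501535)) 4
[[-0.07, 0.0, 0.56], [-0.06, 0.0, 0.56], [-0.07, 0.0, 0.56], [-0.06, 0.01, 0.57]] 
   [[0, 0, 0.73], [0, 0, 0.73], [0, 0, 0.73], [0, 0, 0.73]]
```

View pics/f5.png

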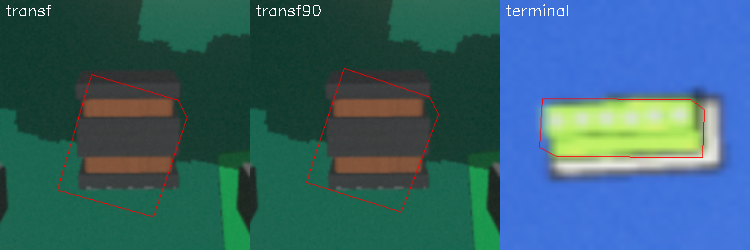

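```bash
python3 -c "
from plan import *
from fit import *
im=cv2.imread('pics/w5.png')[:,:,::-1].copy()
mk=lambda L:cv2.morphologyEx((L[:,:,1]>119).astype(np.uint8),cv2.MORPH_CLOSE,np.ones((9,9),np.uint8))
p,o1=fit(im,'transf',(.687,.077),SZ['transformer'],0,mk,50,'wrist',4)
p2,o3=fit(im,'transf90',(.687,.077),(.054,.05,.038),0,mk,50,'wrist',4)
t=cv2.imread('pics/top0.png')[:,:,::-1].copy()
fit(t,'top',(.687,.077),SZ['transformer'],0,bgdiff(16),18); fit(t,'top90',(.687,.077),(.054,.05,.038),0,bgdiff(16),18)
cv2.imwrite('pics/f6.png',cv2.resize(np.hstack([o1,o3]),(800,400)))
go((*p[:2],.212,1.571+p[2]))"
```

```text
transf [0.6895 0.0773 0.193 ] iou 0.958
transf90 [ 0.6895  0.0772 -1.3823] iou 0.959
top [0.6884 0.0775 0.186 ] iou 0.933
top90 [ 0.6885  0.0775 -1.3841] iou 0.933
now [0.6865 0.0782 0.3019 1.7585] t 18.05 w 0.0845 tilt [-3.1414e+00 -4.0000e-04]
-> (np.float64(0.6895317582932439), np.float64(0.07726719516250014), 0.212, np.float64(1.7640212302571536)) 3
[[-0.01, 0.02, 0.75], [-0.01, 0.03, 0.75], [-0.02, 0.02, 0.75]] 
   [[0, 0, -0.02], [0, 0, -0.02], [0, 0, -0.02]]
```

View pics/f6.png

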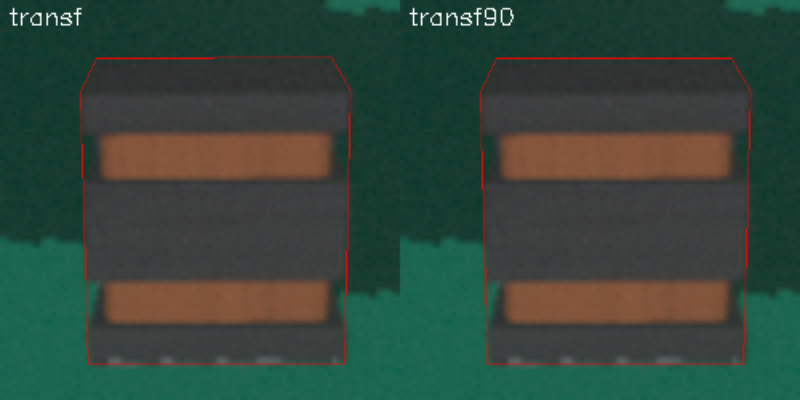

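Both cameras give yaw 0.19 with the 50 mm side across the fingers. The closing width should confirm it.

Request:
play_rows:
  translation:
    - [-0.02,0.04,0.8]
    - [-0.02,0.03,0.8]
    - [0,0,0.75]
    - [0,0,0]
    - [0,0,0]
    - [0,0,0]
    - [0,0,0]
    - [0,0,0]
  twist:
    - [0,0,-0.05]
    - [0,0,0]
    - [0,0,0]
    - [0,0,0]
    - [0,0,0]
    - [0,0,0]
    - [0,0,0]
    - [0,0,0]
  gripper: [0.8,0.8,0.8,0.8,-1,-1,-1,-1]

```text
time: 18.85
tool_pos: [0.6906, 0.0758, 0.2101]
ee_rot: [3.138, 0.0, 1.762]
wrist_force: [-0.3, -0.9, 0.2]
width: 0.0559
finger_force: 0.0
```

Request:
play_rows:
  translation:
    - [0,0,0]
    - [0,0,0]
    - [0,0,0]
    - [0,0,0]
    - [0,0,-0.7]
    - [0,0,-0.9]
    - [0,0,-0.9]
    - [0,0,0]
  twist:
    - [0,0,0]
    - [0,0,0]
    - [0,0,0]
    - [0,0,0]
    - [0,0,0]
    - [0,0,0]
    - [0,0,0]
    - [0,0,0]
  gripper: [-1,-1,-1,-1,-1,-1,-1,-1]

```text
time: 19.65
tool_pos: [0.6912, 0.0758, 0.3141]
ee_rot: [3.13, 0.002, 1.762]
wrist_force: [1.1, 0.1, -1.8]
width: 0.0499
finger_force: 30.0
```

```bash
python3 -c "
from plan import *
go((.57,-.20,.32,1.7),(.4667,-.3198,.30,1.571+.109))"
```

```text
now [0.6912 0.0758 0.3141 1.7617] t 19.65 w 0.0499 tilt [3.1299e+00 1.7000e-03]
-> (0.57, -0.2, 0.32, 1.7) 8
[[-0.77, -0.54, -0.02], [-0.78, -0.53, -0.02], [-0.78, -0.52, -0.02], [-0.79, -0.52, -0.02], [-0.79, -0.51, -0.02], [-0.8, -0.5, -0.02], [-0.8, -0.5, -0.01], [-0.8, -0.49, -0.02]] 
   [[0, 0, 0.08], [0, 0, 0.08], [0, 0, 0.08], [0, 0, 0.08], [0, 0, 0.07], [0, 0, 0.08], [0, 0, 0.07], [0, 0, 0.08]]
-> (0.4667, -0.3198, 0.3, 1.68) 5
[[-0.53, -0.59, 0.1], [-0.53, -0.59, 0.1], [-0.53, -0.58, 0.1], [-0.53, -0.58, 0.1], [-0.54, -0.59, 0.1]] 
   [[0, 0, 0.04], [0, 0, 0.04], [0, 0, 0.04], [0, 0, 0.04], [0, 0, 0.04]]
```

Request:
play_rows:
  translation:
    - [-0.77,-0.54,-0.02]
    - [-0.78,-0.53,-0.02]
    - [-0.78,-0.52,-0.02]
    - [-0.79,-0.52,-0.02]
    - [-0.79,-0.51,-0.02]
    - [-0.8,-0.5,-0.02]
    - [-0.8,-0.5,-0.01]
    - [-0.8,-0.49,-0.02]
  twist:
    - [0,0,0.08]
    - [0,0,0.08]
    - [0,0,0.08]
    - [0,0,0.08]
    - [0,0,0.07]
    - [0,0,0.08]
    - [0,0,0.07]
    - [0,0,0.08]
  gripper: [-1,-1,-1,-1,-1,-1,-1,-1]

```text
time: 20.45
tool_pos: [0.5676, -0.2012, 0.31]
ee_rot: [-3.137, -0.003, 1.699]
wrist_force: [0.1, -0.4, -3.1]
width: 0.0499
finger_force: 30.0
```

Request:
play_rows:
  translation:
    - [-0.53,-0.59,0.1]
    - [-0.53,-0.59,0.1]
    - [-0.53,-0.58,0.1]
    - [-0.53,-0.58,0.1]
    - [-0.54,-0.59,0.1]
    - [0,0,0.9]
    - [0,0,0]
    - [0,0,0]
  twist:
    - [0,0,0.04]
    - [0,0,0.04]
    - [0,0,0.04]
    - [0,0,0.04]
    - [0,0,0.04]
    - [0,0,0]
    - [0,0,0]
    - [0,0,0]
  gripper: [-1,-1,-1,-1,-1,-1,-1,-1]

```text
time: 21.25
tool_pos: [0.4647, -0.3191, 0.2548]
ee_rot: [-3.138, -0.005, 1.68]
wrist_force: [-0.5, -0.0, -3.1]
width: 0.0498
finger_force: 30.0
```

```bash
python3 -c "
from plan import *
go((.4667,-.3198,.2145,1.68))"
```

```text
now [ 0.4647 -0.3191  0.2548  1.6798] t 21.25 w 0.0498 tilt [-3.1375 -0.0049]
-> (0.4667, -0.3198, 0.2145, 1.68) 2
[[-0.01, 0.02, 0.5], [-0.01, 0.03, 0.51]] 
   [[0, 0, 0.0], [0, 0, 0.0]]
```

Request:
play_rows:
  translation:
    - [-0.03,0.02,0.5]
    - [-0.03,0.02,0.48]
    - [0,0,0]
    - [0,0,0]
    - [0,0,0]
    - [0,0,0]
    - [0,0,0]
    - [0,0,0]
  twist:
    - [0,0,0]
    - [0,0,0]
    - [0,0,0]
    - [0,0,0]
    - [0,0,0]
    - [0,0,0]
    - [0,0,0]
    - [0,0,0]
  gripper: [-1,-1,-1,-1,0.6,0.6,0.6,0.6]

```text
time: 22.05
tool_pos: [0.4675, -0.3223, 0.2199]
ee_rot: [3.14, 0.002, 1.68]
wrist_force: [-0.4, -0.1, 0.4]
width: 0.0745
finger_force: 0.0
```

Request:
play_rows:
  translation:
    - [0,0,0]
    - [0,0,-0.7]
    - [0,0,-1]
    - [0,0,-1]
    - [0,0,0]
  twist:
    - [0,0,0]
    - [0,0,0]
    - [0,0,0]
    - [0,0,0]
    - [0,0,0]
  gripper: [0.6,0.6,0.6,0.6,0.6]

```text
time: 22.55
tool_pos: [0.4683, -0.323, 0.3343]
ee_rot: [3.132, 0.01, 1.68]
wrist_force: [0.3, -0.7, 1.4]
width: 0.0753
finger_force: 0.0
```

```bash
python3 -c "
from plan import *
go((.6779,-.0981,.30,1.571+.48))"
```

```text
now [ 0.4683 -0.323   0.3343  1.6797] t 22.55 w 0.0753 tilt [3.1321 0.0098]
-> (0.6779, -0.0981, 0.3, 2.051) 9
[[0.56, 0.65, 0.1], [0.53, 0.67, 0.09], [0.5, 0.69, 0.1], [0.47, 0.71, 0.09], [0.45, 0.73, 0.1], [0.41, 0.75, 0.09], [0.38, 0.76, 0.1], [0.36, 0.78, 0.09]] 
   [[0, 0, -0.41], [0, 0, -0.41], [0, 0, -0.41], [0, 0, -0.41], [0, 0, -0.41], [0, 0, -0.42], [0, 0, -0.41], [0, 0, -0.42]]
[[0.32, 0.79, 0.1]] 
   [[0, 0, -0.41]]
```

Request:
play_rows:
  translation:
    - [0.56,0.65,0.1]
    - [0.53,0.67,0.09]
    - [0.5,0.69,0.1]
    - [0.47,0.71,0.09]
    - [0.45,0.73,0.1]
    - [0.41,0.75,0.09]
    - [0.38,0.76,0.1]
    - [0.36,0.78,0.09]
  twist:
    - [0,0,-0.41]
    - [0,0,-0.41]
    - [0,0,-0.41]
    - [0,0,-0.41]
    - [0,0,-0.41]
    - [0,0,-0.42]
    - [0,0,-0.41]
    - [0,0,-0.42]
  gripper: [0.6,0.6,0.6,0.6,0.6,0.6,0.6,0.6]

```text
time: 23.35
tool_pos: [0.6544, -0.121, 0.2949]
ee_rot: [-3.14, -0.001, 2.011]
wrist_force: [-0.6, -0.2, 0.0]
width: 0.0754
finger_force: 0.0
```

Request:
play_rows:
  translation:
    - [0.32,0.79,0.1]
    - [0,0,0]
    - [0,0,0]
    - [0,0,0]
  twist:
    - [0,0,-0.41]
    - [0,0,0]
    - [0,0,0]
    - [0,0,0]
  gripper: [0.6,0.6,0.6,0.6]

```text
time: 23.75
tool_pos: [0.6764, -0.0978, 0.2919]
ee_rot: [-3.141, -0.0, 2.05]
wrist_force: [-0.9, 0.6, 0.1]
width: 0.0754
finger_force: 0.0
```

```bash
python3 -c "
from plan import *
from fit import *
im=snap('wrist','w7.png')
mk=lambda L:cv2.morphologyEx((L[:,:,1]>119).astype(np.uint8),cv2.MORPH_CLOSE,np.ones((9,9),np.uint8))
p,o1=fit(im,'heatsink',(.678,-.098),SZ['heatsink'],0,mk,70,'wrist',3)
im=snap('top','t7.png'); o2=fit(im,'transf',(.4667,-.3198),SZ['transformer'],.004,lambda L:L[:,:,0]<150,17)[1]
cv2.imwrite('pics/f7.png',np.hstack([o1,o2]))
go((*p[:2],.205,1.571+p[2]))"
```

```text
heatsink [ 0.6773 -0.0986  0.4771] iou 0.923
transf [ 0.469  -0.3181  0.0948] iou 0.916
now [ 0.6763 -0.0982  0.2925  2.049 ] t 23.85 w 0.075 tilt [-3.1415e+00  2.0000e-04]
-> (np.float64(0.6772507491389035), np.float64(-0.09858746823333223), 0.205, np.float64(2.0480784751938037)) 3
[[-0.01, 0.01, 0.73], [0.0, 0.0, 0.73], [-0.01, 0.01, 0.73]] 
   [[0, 0, 0.0], [0, 0, 0.0], [0, 0, 0.01]]
```

View pics/f7.png

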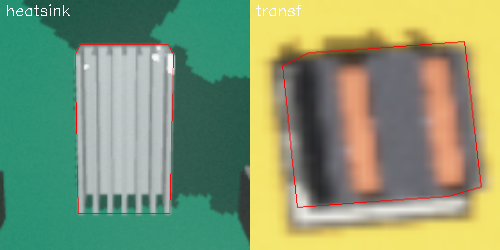

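The heatsink fit is good, with fins along its length. The transformer is on its outline to within about 3 mm. I grasp the heatsink.

Request:
play_rows:
  translation:
    - [-0.01,0.01,0.75]
    - [-0.01,0.01,0.75]
    - [0,0,0.7]
    - [0,0,0]
    - [0,0,0]
    - [0,0,0]
    - [0,0,0]
    - [0,0,0]
  twist:
    - [0,0,0]
    - [0,0,0]
    - [0,0,0]
    - [0,0,0]
    - [0,0,0]
    - [0,0,0]
    - [0,0,0]
    - [0,0,0]
  gripper: [0.6,0.6,0.6,0.6,-1,-1,-1,-1]

```text
time: 24.65
tool_pos: [0.6781, -0.0975, 0.2052]
ee_rot: [3.14, 0.001, 2.051]
wrist_force: [0.4, -0.5, 0.7]
width: 0.0468
finger_force: 0.0
```

Request:
play_rows:
  translation:
    - [0,0,0]
    - [0,0,0]
    - [0,0,0]
    - [0,0,0]
    - [0,0,-0.7]
    - [0,0,-0.9]
    - [0,0,-0.9]
    - [0,0,-0.4]
  twist:
    - [0,0,0]
    - [0,0,0]
    - [0,0,0]
    - [0,0,0]
    - [0,0,0]
    - [0,0,0]
    - [0,0,0]
    - [0,0,0]
  gripper: [-1,-1,-1,-1,-1,-1,-1,-1]

```text
time: 25.45
tool_pos: [0.6785, -0.0973, 0.3242]
ee_rot: [3.137, 0.004, 2.051]
wrist_force: [0.2, -0.5, -0.1]
width: 0.0397
finger_force: 30.0
```

```bash
python3 -c "
from plan import *
go((.5711,-.3084,.30,1.68))"
```

```text
now [ 0.6785 -0.0973  0.3242  2.051 ] t 25.45 w 0.0397 tilt [3.1368 0.0036]
-> (0.5711, -0.3084, 0.3, 1.68) 7
[[-0.49, -0.69, 0.09], [-0.53, -0.66, 0.09], [-0.56, -0.63, 0.09], [-0.59, -0.6, 0.08], [-0.63, -0.57, 0.09], [-0.65, -0.54, 0.08], [-0.69, -0.5, 0.09]] 
   [[0, 0, 0.53], [0, 0, 0.53], [0, 0, 0.53], [0, 0, 0.53], [0, 0, 0.53], [0, 0, 0.53], [0, 0, 0.53]]
```

Request:
play_rows:
  translation:
    - [-0.49,-0.69,0.09]
    - [-0.53,-0.66,0.09]
    - [-0.56,-0.63,0.09]
    - [-0.59,-0.6,0.08]
    - [-0.63,-0.57,0.09]
    - [-0.65,-0.54,0.08]
    - [-0.69,-0.5,0.09]
    - [0,0,0.9]
  twist:
    - [0,0,0.53]
    - [0,0,0.53]
    - [0,0,0.53]
    - [0,0,0.53]
    - [0,0,0.53]
    - [0,0,0.53]
    - [0,0,0.53]
    - [0,0,0]
  gripper: [-1,-1,-1,-1,-1,-1,-1,-1]

```text
time: 26.25
tool_pos: [0.5698, -0.3132, 0.2638]
ee_rot: [3.135, 0.008, 1.674]
wrist_force: [0.9, -0.6, -0.6]
width: 0.0396
finger_force: 30.0
```

Request:
play_rows:
  translation:
    - [0,0,0]
    - [0,0,0]
    - [0,0,0]
  twist:
    - [0,0,0]
    - [0,0,0]
    - [0,0,0]
  gripper: [-1,-1,-1]

```text
time: 26.55
tool_pos: [0.5712, -0.308, 0.2607]
ee_rot: [3.141, 0.0, 1.681]
wrist_force: [-0.1, 0.1, -0.5]
width: 0.0397
finger_force: 30.0
```

```bash
python3 -c "
from plan import *
go((.5711,-.3084,.2095,1.68))"
```

```text
now [ 0.5712 -0.308   0.2607  1.681 ] t 26.55 w 0.0397 tilt [3.1406e+00 5.0000e-04]
-> (0.5711, -0.3084, 0.2095, 1.68) 2
[[0.0, 0.0, 0.64], [-0.01, 0.0, 0.64]] 
   [[0, 0, 0.01], [0, 0, 0.0]]
```

Request:
play_rows:
  translation:
    - [0,0,0.6]
    - [0,0,0.45]
    - [0,0,0.23]
    - [0,0,0]
    - [0,0,0]
    - [0,0,0]
    - [0,0,0]
    - [0,0,0]
  twist:
    - [0,0,0]
    - [0,0,0]
    - [0,0,0]
    - [0,0,0]
    - [0,0,0]
    - [0,0,0]
    - [0,0,0]
    - [0,0,0]
  gripper: [-1,-1,-1,-1,-1,0.4,0.4,0.4]

```text
time: 27.35
tool_pos: [0.5708, -0.3087, 0.2094]
ee_rot: [3.141, 0.001, 1.68]
wrist_force: [0.1, -0.6, -0.8]
width: 0.0602
finger_force: 0.0
```

Request:
play_rows:
  translation:
    - [0,0,0]
    - [0,0,-0.7]
    - [0,0,-1]
    - [0,0,-1]
    - [0.9,0,-0.3]
    - [0.9,0,0]
    - [0.9,0,0]
    - [0,0,0]
  twist:
    - [0,0,0]
    - [0,0,0]
    - [0,0,0]
    - [0,0,0]
    - [0,0,0]
    - [0,0,0]
    - [0,0,0]
    - [0,0,0]
  gripper: [0.4,0.4,0.4,0.4,0.4,0.4,0.4,0.4]

```text
time: 28.15
tool_pos: [0.5585, -0.1977, 0.3294]
ee_rot: [3.141, -0.002, 1.684]
wrist_force: [0.7, 0.3, 0.2]
width: 0.0657
finger_force: 0.0
```

Request:
play_rows:
  translation:
    - [0.9,0,0]
    - [0.9,0,0]
    - [0.9,0,0]
    - [0,0,0]
    - [0,0,0]
    - [0,0,0]
  twist:
    - [0,0,0]
    - [0,0,0]
    - [0,0,0]
    - [0,0,0]
    - [0,0,0]
    - [0,0,0]
  gripper: [0.4,0.4,0.4,0.4,0.4,0.4]

```text
time: 28.75
tool_pos: [0.5473, -0.0951, 0.3287]
ee_rot: [3.141, 0.001, 1.679]
wrist_force: [0.1, -0.5, -0.4]
width: 0.0657
finger_force: 0.0
```

```bash
python3 -c "
from plan import *
from fit import *
im=snap('top','t9.png'); snap('scene','s9.png')
a=cv2.resize(im[150:270,150:220],None,fx=5,fy=5,interpolation=cv2.INTER_CUBIC);b=cv2.resize(im[140:260,395:465],None,fx=5,fy=5,interpolation=cv2.INTER_CUBIC)
cv2.imwrite('pics/f9.png',np.hstack([a,b])[:,:,::-1])
fit(im,'heatsink',(.571,-.308),SZ['heatsink'],.004,lambda L:np.abs(L[:,:,2]-128)<14,22)
print([robot.spot_point(n,'top')[0]['centre'] for n in ('relay_mid','capacitor_mid')])
go()"
```

```text
heatsink [ 0.5693 -0.3046  0.0911] iou 0.9Traceback (most recent call last):
  File "<string>", line 8, in <module>
    print([robot.spot_point(n,'top')[0]['centre'] for n in ('relay_mid','capacitor_mid')])
           ~~~~~~~~~~~~~~~~~~~~~~~~~^^^
IndexError: list index out of range
```

View pics/f9.png

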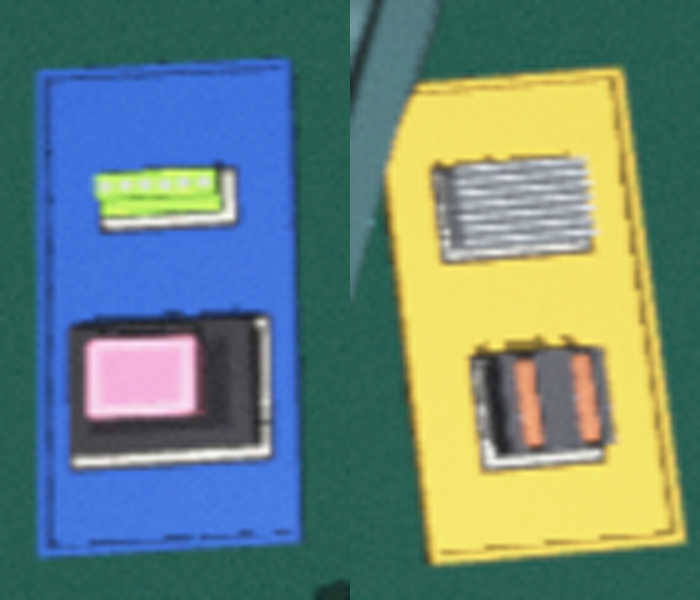

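View pics/s9.png

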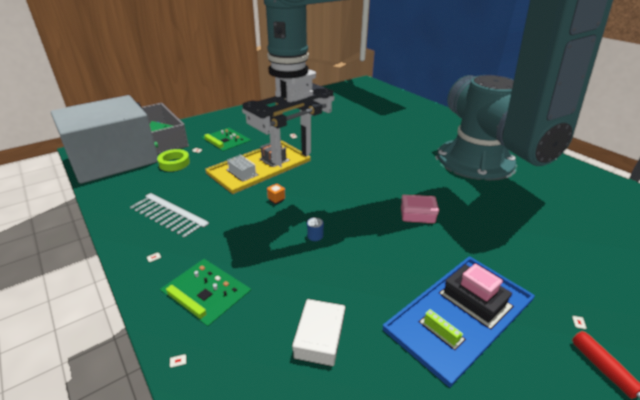

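The scene view shows everything standing, the relay at (277,193) and capacitor at (315,229) untouched, and the gripper clear. I take one closer look at the stack to check the pink case's offset on the black one.

```bash
python3 -c "
from plan import *
go((.437,.317,.38,1.651))"
```

```text
now [ 0.5472 -0.0952  0.3285  1.6779] t 28.9 w 0.0659 tilt [-3.1414e+00  2.0000e-04]
-> (0.437, 0.317, 0.38, 1.651) 12
[[0.88, -0.14, -0.11], [0.88, -0.14, -0.11], [0.88, -0.14, -0.11], [0.88, -0.14, -0.11], [0.88, -0.14, -0.11], [0.88, -0.15, -0.11], [0.87, -0.15, -0.1], [0.87, -0.15, -0.11]] 
   [[0, 0, 0.02], [0, 0, 0.02], [0, 0, 0.02], [0, 0, 0.02], [0, 0, 0.02], [0, 0, 0.02], [0, 0, 0.02], [0, 0, 0.03]]
[[0.88, -0.15, -0.1], [0.87, -0.15, -0.11], [0.88, -0.15, -0.1], [0.87, -0.16, -0.11]] 
   [[0, 0, 0.02], [0, 0, 0.03], [0, 0, 0.02], [0, 0, 0.03]]
```

Request:
play_rows:
  translation:
    - [0.88,-0.14,-0.11]
    - [0.88,-0.14,-0.11]
    - [0.88,-0.14,-0.11]
    - [0.88,-0.14,-0.11]
    - [0.88,-0.14,-0.11]
    - [0.88,-0.15,-0.11]
    - [0.87,-0.15,-0.1]
    - [0.87,-0.15,-0.11]
  twist:
    - [0,0,0.02]
    - [0,0,0.02]
    - [0,0,0.02]
    - [0,0,0.02]
    - [0,0,0.02]
    - [0,0,0.02]
    - [0,0,0.02]
    - [0,0,0.03]
  gripper: [0.4,0.4,0.4,0.4,0.4,0.4,0.4,0.4]

```text
time: 29.7
tool_pos: [0.4726, 0.1814, 0.3637]
ee_rot: [3.141, 0.0, 1.661]
wrist_force: [0.2, 0.0, -0.5]
width: 0.0658
finger_force: 0.0
```

Request:
play_rows:
  translation:
    - [0.88,-0.15,-0.1]
    - [0.87,-0.15,-0.11]
    - [0.88,-0.15,-0.1]
    - [0.87,-0.16,-0.11]
    - [0,0,0]
    - [0,0,0]
    - [0,0,0]
    - [0,0,0]
  twist:
    - [0,0,0.02]
    - [0,0,0.03]
    - [0,0,0.02]
    - [0,0,0.03]
    - [0,0,0]
    - [0,0,0]
    - [0,0,0]
    - [0,0,0]
  gripper: [0.4,0.4,0.4,0.4,0.4,0.4,0.4,0.4]

```text
time: 30.5
tool_pos: [0.4366, 0.3168, 0.38]
ee_rot: [-3.141, 0.001, 1.651]
wrist_force: [0.2, -0.0, 0.1]
width: 0.0661
finger_force: 0.0
```

```bash
python3 -c "
from plan import *
from fit import *
im=snap('wrist','w10.png')
p,o1=fit(im,'pink',(.437,.318),SZ['small_case'],.036,lambda L:(L[:,:,1]>140),70,'wrist',3)
q,o2=fit(im,'black',(.437,.317),SZ['large_case'],.004,lambda L:(L[:,:,1]>138)|((L[:,:,0]<110)&(np.abs(L[:,:,2]-128)<16)),100,'wrist',2)
d=p[:2]-q[:2]; a=q[2]; print('pink in black',np.cos(a)*d[0]+np.sin(a)*d[1],-np.sin(a)*d[0]+np.cos(a)*d[1],p[2]-a)
cv2.imwrite('pics/f10.png',cv2.resize(np.hstack([o1,o2]),(800,400)))"
```

```text
pink [0.4368 0.3182 0.0789] iou 0.96
black [0.4367 0.3155 0.055 ] iou 0.686
pink in black 0.0003043876828792442 0.002642676673246792 0.023850406639733146
```

View pics/f10.png

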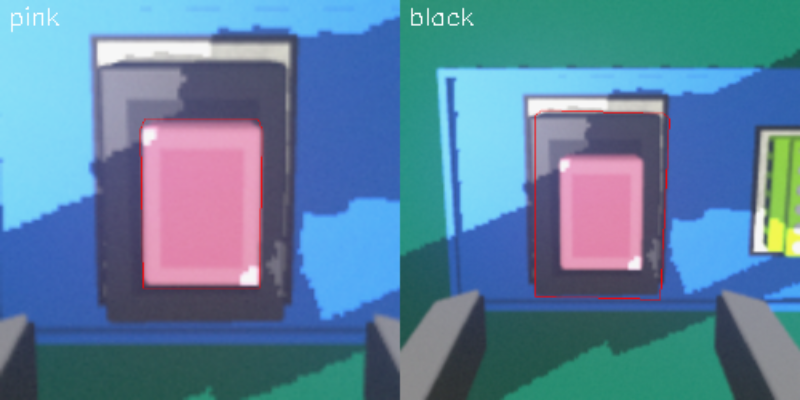

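The pink case sits about 3 mm off the black case's centre and is square to it, well within limits. I hand in the job.

```bash
python3 -c "
from bench import robot
print(robot.close_job())"
```

```text
the job is handed in; nothing more can be done
None
```

I handed in both kits at about 31 s of the 120 s limit: all five parts stand released on their outlines by camera check, with the pink case centred on the black one to about 3 mm, and the relay and capacitor look untouched; no verdict was returned.

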